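# Trial layout of a power supply on its chassis plate

### The arm

A 6-joint arm with a two-finger parallel gripper is mounted at the origin on the work surface. World frame = base frame: x ahead of the robot, y to its left, z up, the work surface at z = 0. Lengths are in m, angles in rad, forces in N, time in s.
With the tool pointing down it reaches from about 0.275 to 0.875 m from the base axis. Payload 12.5 kg.
Tool frame: the origin (TCP) lies on the centre line of the jaws, within the pads' length; the fingertips stand r.finger_overhang ahead of it and the grasp point (between the pads) lies 3 mm ahead of it (r.finger_overhang is the distance from the TCP to the fingertips, in m); z points along the fingers, y is the line along which they close (so a half turn about z gives the same grasp; the last joint's range is limited). The gripper opens to 85 mm and grips with 20 to 120 N. Pads are 22 mm wide; open, the fingers measure 114 mm over their backs; the gripper's body (76 mm by 85 mm) begins 54 mm behind the grasp point. The pads swing forward as they close: fully open they stand 13 mm farther back than shut.
Start: joints at [1.15, 0.351, 1.652, -0, 1.139, -0.085], TCP at [0.181, 0.519, 0.253] pointing down, gripper open.
Joint ranges: [-2.75, 2.75], [-0.79, 2.1], [0.01, 2.65], [-1.57, 4.71], [0.07, 3.14], [-2.87, 2.87]. Speed limits (rad/s): [2.22, 2.22, 2.79, 3.14, 3.14, 3.14].

### API

Orientations are given as a unit quaternion [x, y, z, w].
In Python, from cell import r, optics gives the robot as it stands. The module is installed in compiled form; this text tells all that it offers. Calls block until the motion is done:
- r.move_to(position, orientation): joint-space move of the TCP to a pose.
- r.move_linear(position, rot=None, vel=0.15): straight line of the TCP; rot=None keeps the orientation; vel is the mean speed in m/s.
- r.set_joints(angles): joint-space move.
- r.set_gripper(opening, squeeze=None): opening from 0.0 (shut) to 1.0 (fully open); squeeze is the grip in N (None keeps the last); returns when the fingers have stopped.
- r.sleep(seconds).
- r.inverse_kinematics(position, orientation): joint angles nearest the present ones, or None.
- optics.get_image(name): name is "scene" or "top"; returns a dict with "pixels" (480x640x3 uint8, red, green, blue), "depth" (480x640 float32, m along the optical axis (not along the pixel's ray), 0 where there is no reading), "fx", "fy", "cx", "cy" (pixels), "camera_from_world" (4x4, takes a point from world to camera coordinates). Camera axes: x right, y down, z forward; pixel columns grow to the right and rows downward; lengths in m; the calibration is good to about 2 mm. A picture is of the moment at which its call begins.
A pose or a line that the arm cannot do raises r.PlanningError and nothing moves.
- r.hand_in(): hands the job in; it is judged then, once.
Readings, each from a call of its own:
- r.current_t(): time.
- r.current_q(): joint angles.
- r.current_qvel(): joint speeds.
- r.current_effort(): joint torques, N m.
- r.current_tool_pos(): TCP position.
- r.current_ee_rot(): TCP orientation.
- r.current_contact_force(): force on the tool from outside, world axes, zero at the start.
- r.current_torque(): the same for the moment, N m.
- r.current_opening(): opening from 0.0 (shut) to 1.0 (fully open).
- r.current_finger_force(): force on a finger pad.
Only numpy, scipy, OpenCV 4.12 (cv2) and the standard library are available. Lean on these libraries where they do the work, as an engineer would, in place of code of your own. Each camera call takes 0.05 s, during which the arm holds its last target. There are 200 camera calls.

### The job

Lay out the power supply on the aluminium chassis plate for a trial fit: set the finned heatsink squarely on top of the power module and the cooling fan flat and square on top of the heatsink's fins; stand the transformer upright on the plate straight behind the terminal strip (on the strip's side away from the robot), centred on it, its long side parallel to the strip and its core centre 9 cm from the strip's centre line; then stand the large capacitor upright on the plate midway between the transformer and the heatsink stack. Leave the small capacitor, the copper ring choke and the screwdriver where they are, and let go of everything.

Things in the scene. Friction and masses are not known exactly. Their poses are not given: they have to be found in the camera images.
- chassis: Chassis plate: flat bare aluminium sheet, 220 (x) by 280 (y) by 3 mm, fixed to the bench, with small dark holes along its front and back edges. Origin: centre of its underside; its top face is 3 mm above the origin. x points away from the robot (within 0.12 rad), z up. It may lie on the robot's left or right.
- module: Power module: square black brick 56 by 56 mm, 22 mm high, with a flat dark steel top, and two low screw tabs (4 mm high, screw heads to 7 mm) that stick out 13 mm from its +y and -y sides. Screwed to the plate, cannot move. Origin: centre of its underside, on the plate's top; axes parallel to the plate's. It sits 50 mm nearer the robot than the plate's centre and 80 mm left or right of it.
- strip: Terminal strip: black barrier strip with two rows of brass screws, 24 (x) by 84 (y) by 20 mm high. Screwed to the plate, cannot move. Origin: centre of its underside, on the plate's top; x points to its back (away from the robot), y along its length; axes parallel to the plate's. It sits level with the module, on the plate's other half.
- heatsink: Heatsink: loose bright aluminium block 50 by 50 mm, 30 mm high: a 6 mm base with seven upright fins running along its x; its outer fins make flat sides at y = +-25 mm. About 0.12 kg. Origin: centre of its underside, z up (fins up). Lies on the blue-grey parts mat (2 mm thick).
- fan: Cooling fan: loose square black frame 50 by 50 mm, 15 mm high, with a round opening, grey hub and blades. About 35 g. Origin: centre of its underside, z up. Lies flat on the parts mat; sides at x and y = +-25 mm.
- transformer: Transformer: loose, dark steel core 24 (x) by 54 (y) by 45 mm high, with a copper winding and white bobbin sticking out to x = +-24 mm in the middle (y within +-17 mm). Its long side is y; it can be gripped on the flat core ends at y = +-27 mm. About 0.38 kg. Origin: centre of its underside, z up. Stands on the parts mat.
- capacitor: Large capacitor: loose upright black cylinder, diameter 35 mm, 50 mm high, with an aluminium top and a white stripe. About 70 g. Origin: centre of its underside, z up. Stands on the parts mat.
- small_capacitor: Small capacitor, not to be moved: loose black cylinder, diameter 22 mm, 26 mm high, with an aluminium top. Origin: centre of its underside. Stands on the parts mat.
- choke: Ring choke, not to be moved: loose copper ring, 42 mm outside, 20 mm hole, 16 mm high, lying flat on the parts mat. Origin: centre of its underside.
- screwdriver: Screwdriver, not to be moved: 170 mm long, lying across the bench beyond the plate and mat. Its axis is x, handle to -x; origin at the middle of its length, underside.
Things that resemble listed ones, but are neither listed nor needed, are in the scene too. What is shaped like the fan but green is not meant. Leave any green look-alike of the transformer alone.

How it is judged:
By the outcome, as a careful person would: the job done as asked, in the order asked, and still so for the second after the job is handed in, with the robot touching nothing.
It also fails if it takes over 102 s, if anything falls off the work surface, if the arm or the gripper's body presses on something with over 40 N, if the wrist force passes 120 N, or if a joint passes its speed limit or range.

## Working session

There is one attempt and no reset: what is moved stays moved. The work goes in short steps, each a Python script; the robot and the scene stay as the last script left them, time stands still between calls to the robot, and variables do not carry over. Pictures are saved under pics/ and viewed, at most 14 in all, crops included, and the job is handed in when it is done.

```bash
mkdir -p pics; python3 - <<'E'
from cell import r, optics
import cv2,numpy as np
for n in("top","scene"):
    d=optics.get_image(n); cv2.imwrite(f"pics/{n}0.png",d["pixels"][:,:,::-1]); np.savez(f"{n}0.npz",**d)
    print(n,d["fx"],d["cx"],d["cy"],np.round(d["camera_from_world"],3).tolist())
print(r.finger_overhang,r.current_t(),r.current_ee_rot())
E
```

```text
top 495.4198154138713 318.40616965355724 240.61170138258987 [[0.022, -1.0, 0.015, 0.043], [-0.992, -0.024, -0.123, 0.566], [0.123, -0.012, -0.992, 0.811], [0.0, 0.0, 0.0, 1.0]]
scene 602.6613496407323 317.9361960786283 235.78426879651428 [[0.841, 0.541, 0.005, -0.508], [0.326, -0.5, -0.802, -0.14], [-0.432, 0.676, -0.597, 1.234], [0.0, 0.0, 0.0, 1.0]]
0.022 0.1 [ 1.67109186e-01  9.85938257e-01 -5.04499639e-04 -1.35664518e-04]
```

View pics/top0.png

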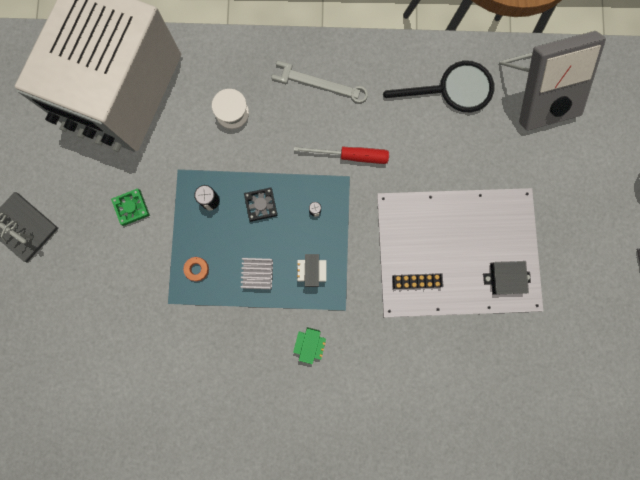

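View pics/scene0.png

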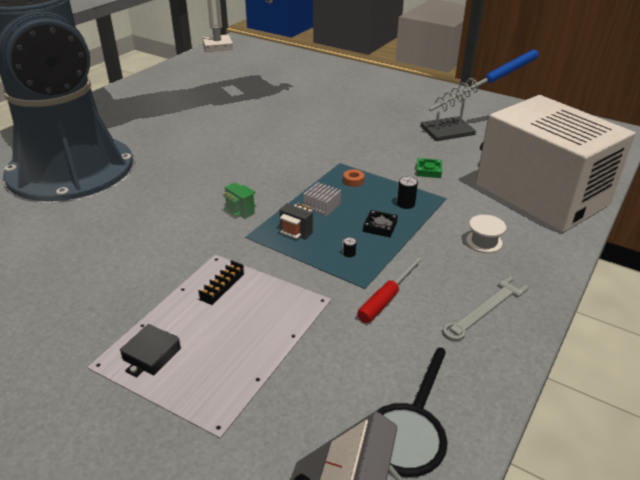

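The top view shows the plate on the right, with the strip at (417,281) and the module at (509,278). On the mat are the heatsink (257,274), fan (261,204), transformer (312,271), large capacitor (206,197), small capacitor (315,209) and choke (196,269). The green look-alikes are off the mat at (131,207) and (310,346). Next I'll measure from depth.

```bash
cat > meas.py <<'E'
import numpy as np,cv2
def world(d):
    v,u=np.mgrid[0:480,0:640]; z=d["depth"]
    P=np.stack([(u-d["cx"])*z/d["fx"],(v-d["cy"])*z/d["fy"],z],-1)
    T=np.linalg.inv(d["camera_from_world"]); W=P@T[:3,:3].T+T[:3,3]; W[z==0]=np.nan
    return W
def pix(d,p):
    c=d["camera_from_world"]@np.r_[p,1]; return d["fx"]*c[0]/c[2]+d["cx"],d["fy"]*c[1]/c[2]+d["cy"]
def rect(W,xy,rad,zlo,zhi):
    m=(np.hypot(W[...,0]-xy[0],W[...,1]-xy[1])<rad)&(W[...,2]>zlo)&(W[...,2]<zhi)
    P=W[m]; c,s,a=cv2.minAreaRect((P[:,:2]*1000).astype(np.float32))
    return len(P),np.round(c,1),np.round(s,1),round(a,1),np.round(P[:,:2].mean(0)*1000,1),round(np.median(P[:,2])*1000,1)
E
python3 - <<'E'
from meas import *
d=dict(np.load("top0.npz"));W=world(d);s=dict(np.load("scene0.npz"));S=world(s)
at=lambda u,v:W[v-1:v+2,u-1:u+2].reshape(-1,3).mean(0)
print("mat",at(230,240),"plate",at(450,240),"bench",at(360,200), W[225:250,220:240,2].std())
O=dict(module=(509,278,.05,.018,.04),strip=(417,281,.06,.015,.04),heatsink=(257,274,.05,.024,.05),fan=(261,204,.05,.012,.03),transformer=(312,271,.05,.038,.07),cap=(205,193,.04,.045,.07),small=(315,208,.03,.02,.04),choke=(187,269,.05,.01,.03))
for k,(u,v,R,a,b) in O.items():
    p=at(u,v); print(k,*rect(W,p,R,a,b)); print("   sc",*rect(S,p,R,a,b))
m=(d["pixels"].astype(int).min(-1)>150); m[:185]=0;m[325:]=0;m[:,:370]=0;m[:,550:]=0
c,sz,a=cv2.minAreaRect((W[m][:,:2]*1000).astype(np.float32));print("plate",c,sz,a)
im=d["pixels"][160:320,160:550,::-1]; cv2.imwrite("pics/crop.png",cv2.resize(im,None,fx=2.05,fy=2.05,interpolation=cv2.INTER_CUBIC))
E
```

```text
mat [0.56602367 0.21178748 0.00210158] plate [ 0.57515017 -0.1779004   0.00509488] bench [ 6.44316570e-01 -1.76343937e-02  2.16777075e-04] nan
module 1098 [ 510.9 -277. ] [56.  57.9] 3.6 [ 510.7 -275.6] 25.3
   sc 1489 [ 510.7 -276.8] [58.8 58.4] 4.1 [ 513. -279.] 24.9
strip 579 [ 501.3 -116.9] [23.9 84.1] 3.3 [ 501.4 -118. ] 18.8
   sc 638 [ 501.2 -116.9] [27.  87.2] 3.1 [ 502.5 -118.7] 19.2
heatsink 373 [507.8 160.5] [49.8 50. ] 89.4 [508.5 160.4] 31.9
   sc 499 [508.  160.7] [53.8 53.5] 1.4 [508.8 158.6] 30.2
fan 582 [630.2 159.6] [50.7 50.2] 13.7 [630.1 159.5] 16.7
   sc 466 [630.5 158.6] [50.8 56. ] 13.9 [631.  157.7] 16.2
transformer 713 [514.5  66.5] [52.1 45.6] 1.3 [514.4  66.4] 46.2
   sc 520 [514.8  66.5] [55.4 51.9] 0.3 [516.2  62.4] 45.6
cap 342 [636.3 249.8] [34.  33.3] 46.4 [635.5 249.6] 52.3
   sc 202 [637.6 248.1] [34.6 34. ] 30.4 [638.2 245.8] 52.0
small 128 [622.4  63.9] [21.2 19.2] 2.4 [622.4  63.6] 28.6
   sc 131 [624.1  61.6] [21.4 22.9] 50.3 [624.6  60.2] 27.6
choke 381 [513.4 266.3] [39.9 40.4] 2.3 [513.3 266.2] 17.9
   sc 241 [514.3 265.7] [39.5 43.9] 30.3 [515.7 263.6] 17.2
plate (554.9318237304688, -195.0145263671875) (222.0190887451172, 279.8343200683594) 4.034346103668213
```

View pics/crop.png

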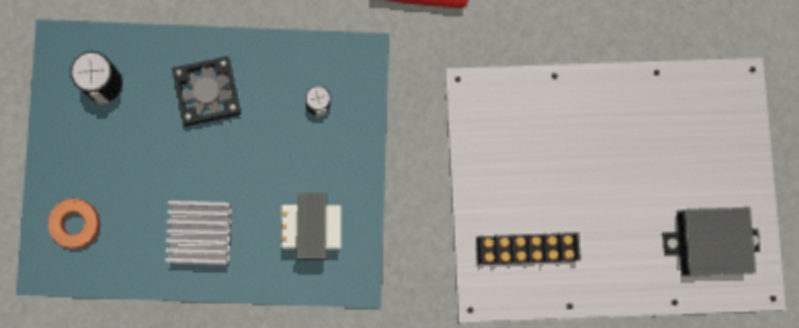

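```bash
cat > act.py <<'E'
import numpy as np
from cell import r, optics
from scipy.spatial.transform import Rotation as R
def rot(deg):
    a=np.radians(deg); y=np.array([np.cos(a),np.sin(a),0]); z=np.array([0,0,-1.]); x=np.cross(y,z)
    return R.from_matrix(np.c_[x,y,z]).as_quat()
def pick(xy,deg,z,N,up=.16):
    r.move_to([*xy,.13],rot(deg)); r.move_linear([*xy,z],vel=.12)
    r.set_gripper(0.0,N); print("grip",r.current_opening(),r.current_finger_force(),r.finger_overhang)
    r.move_linear([*xy,up],vel=.15); print("lifted",r.current_opening(),r.current_finger_force(),r.current_t())
def place(xy,deg,z,hover=.16):
    r.move_to([*xy,hover],rot(deg)); r.move_linear([*xy,z+.015],vel=.15); r.move_linear([*xy,z],vel=.03)
    print("force",r.current_contact_force()); r.set_gripper(1.0); r.move_linear([*xy,hover],vel=.2); print("t",r.current_t())
E
python3 - <<'E'
from act import *
pick((.5078,.1606),0.2,.027,40)
place((.5109,-.277),3.5,.027+.023+.0005)
r.move_to([.60,.10,.2],rot(13.7))
r.move_to([.630,.1594,.13],rot(13.7))
from meas import *
d=optics.get_image("top");np.savez("top1.npz",**d)
print(rect(world(d),(.511,-.277),.05,.045,.07)); print(r.current_tool_pos(),r.current_t())
cv2.imwrite("pics/top1.png",d["pixels"][:,:,::-1])
E
```

```text
grip 0.5811838646667762 42.08279728889465 0.022
lifted 0.5745643847170869 41.55134618282318 4.3833
force [-1.95623259  2.31596997  4.79007563]
t 8.575
(399, array([ 511.9, -275.8]), array([50. , 51.3]), 3.6, array([ 512.5, -274.8]), np.float64(55.2))
[0.6303311  0.1584005  0.13047361] 10.55
```

View pics/top1.png

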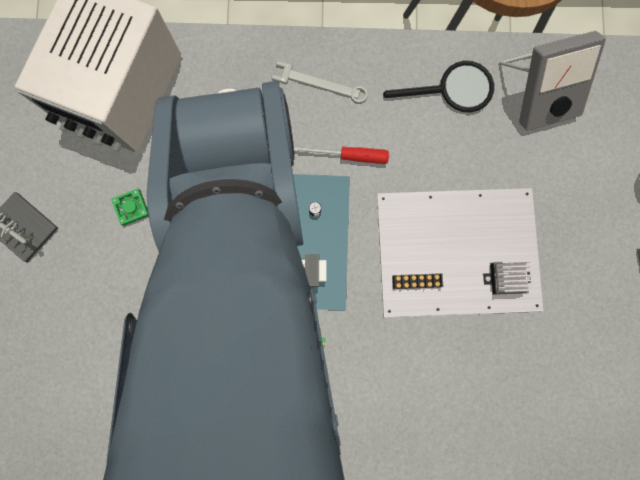

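The heatsink sits square on the module, seen at (511,278), about 1 mm off centre. Next is the fan.

```bash
python3 - <<'E'
from act import *
pick((.6303,.1594),13.7,.0265,25)
place((.5115,-.2765),3.5,.0265+.053+.0007,hover=.17)
r.move_to([.5145,.0665,.13],rot(1.0))
from meas import *
r.sleep(.3)
d=optics.get_image("top");np.savez("top2.npz",**d)
W=world(d);print(rect(W,(.511,-.277),.05,.062,.09)); print(r.current_tool_pos(),r.current_t())
s=optics.get_image("scene");print(rect(world(s),(.511,-.277),.05,.062,.09))
a=d["pixels"][160:330,370:560,::-1];b=s["pixels"][280:450,90:280,::-1]
cv2.imwrite("pics/c2.png",cv2.resize(np.hstack([a,b]),None,fx=2.1,fy=2.1,interpolation=cv2.INTER_CUBIC))
E
```

```text
grip 0.5781372051408125 26.21789038181305 0.022
lifted 0.5786599590027842 25.994821786880493 13.275
force [-1.21286983  0.23914852  1.276565  ]
t 17.2833
(848, array([ 512.5, -275.6]), array([49.9, 51.6]), 3.8, array([ 512.2, -275.5]), np.float64(69.3))
[0.5145976  0.06609228 0.13000836] 18.9333
(1198, array([ 512.2, -275.9]), array([52.9, 52.7]), 3.2, array([ 514.1, -277.2]), np.float64(68.6))
```

View pics/c2.png

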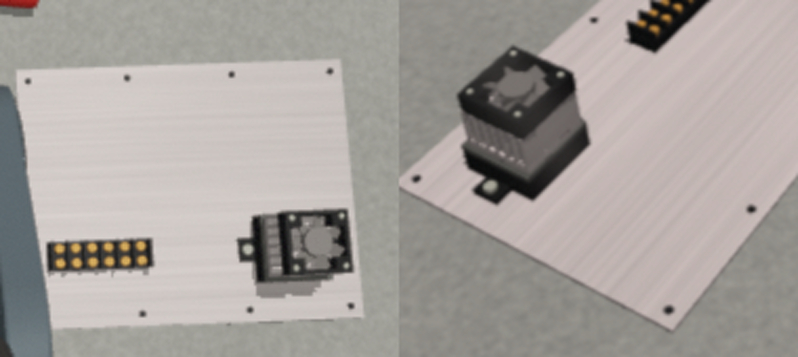

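The stack is square: in the left crop the fan is at (318,243), centred on the fins. Next are the transformer and then the large capacitor, with a small bias correction.

```bash
python3 - <<'E'
from act import *
from meas import *
pick((.5145,.0665),1.0,.032,70)
place((.5903,-.1120),93.5,.032+.001+.0005)
r.move_to([.6363,.2496,.14],rot(30))
r.sleep(.2); d=optics.get_image("top");W=world(d)
print("core",rect(W,(.591,-.1115),.05,.0465,.07),"low",rect(W,(.591,-.1115),.05,.025,.07)); 
s=optics.get_image("scene");print(rect(world(s),(.591,-.1115),.05,.0465,.07))
print(r.current_opening(),r.current_t())
a=d["pixels"][160:330,150:560,::-1]
cv2.imwrite("pics/c3.png",cv2.resize(a,None,fx=1.9,fy=1.9,interpolation=cv2.INTER_CUBIC))
E
```

```text
grip 0.6237776214232933 74.07992005348206 0.022
lifted 0.623709026848387 73.86344075202942 21.6
force [-3.85009709  0.69410981  5.16715913]
t 26.025
core (413, array([ 583.9, -113.5]), array([35.6, 54.3]), 3.7, array([ 589.1, -113.2]), np.float64(48.5)) low (787, array([ 589.7, -112.8]), array([47.9, 54.3]), 5.4, array([ 588.9, -111.9]), np.float64(46.8))
(406, array([ 583.9, -114.1]), array([37.1, 56.6]), 2.8, array([ 589.2, -115. ]), np.float64(48.0))
1.0026880339737085 27.8083
```

View pics/c3.png

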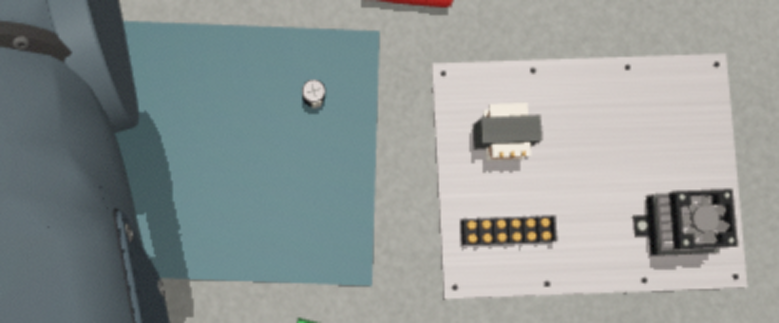

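The transformer stands behind the strip at (510,130) in the crop. The height band caught some of the bobbin, so I'll isolate the dark core by colour and then place the capacitor.

```bash
python3 - <<'E'
from act import *
from meas import *
def core(n,d,c=(.590,-.112)):
    W=world(d); W=W.copy(); p=d["pixels"].astype(int); W[p.max(-1)>110]=np.nan
    print(n,rect(W,c,.05,.0445,.055))
core("orig",dict(np.load("top0.npz")),(.5145,.0665))
for n in("top","scene"):
    d=optics.get_image(n); core(n,d); print("strip",rect(world(d),(.501,-.117),.06,.015,.04)[1:5])
E
```

```text
orig (398, array([514.5,  66.4]), array([52.1, 21.8]), 1.4, array([514.2,  66.6]), np.float64(47.4))
top (223, array([ 587.1, -111.6]), array([20.2, 50.4]), 2.2, array([ 588.7, -113.4]), np.float64(48.0))
strip (array([ 501.2, -117.1]), array([23.9, 84.6]), 3.4, array([ 501.3, -117. ]))
scene (418, array([ 590.8, -114. ]), array([24.3, 55.7]), 4.7, array([ 591.8, -115.4]), np.float64(47.8))
strip (array([ 501.5, -117.4]), array([25.8, 87.3]), 2.6, array([ 502.2, -118.3]))
```

```bash
python3 - <<'E'
from act import *
from meas import *
for n in("top","scene"):
    d=optics.get_image(n); W=world(d);p=d["pixels"].astype(int);mx=p.max(-1)
    m=(np.hypot(W[...,0]-.591,W[...,1]+.1115)<.045)&(W[...,2]>.040)&(W[...,2]<.06)
    print(n,np.histogram(mx[m],range(0,280,20))[0],"z",np.histogram(W[m][:,2],np.arange(.04,.056,.002))[0])
    for t in(90,130,150):
        V=W.copy();V[mx>t]=np.nan;print(t,rect(V,(.591,-.1115),.045,.044,.06))
    V=W[m&(mx<130)]; A=np.c_[V[:,:2]-V[:,:2].mean(0),np.ones(len(V))]; print("tilt",np.linalg.lstsq(A,V[:,2],rcond=None)[0])
    if n=="top":
        u,v=map(int,pix(d,(.591,-.1115,.048)));u0,v0=u,v
        cv2.imwrite("pics/c4.png",cv2.resize(d["pixels"][v-35:v+35,u-45:u+45,::-1],None,fx=7,fy=7,interpolation=cv2.INTER_NEAREST))
E
```

```text
top [  0   0   2  17   9 377  30  21  29  15  22 193   0] z [118 109  46 179 208  54   1]
90 (18, array([ 579. , -108.8]), array([52.5, 16.7]), 73.3, array([583. , -97.9]), np.float64(46.1))
130 (419, array([ 588.8, -112.6]), array([23.6, 52.9]), 1.6, array([ 588.6, -112.2]), np.float64(48.3))
150 (436, array([ 589. , -112.7]), array([23.9, 53.1]), 1.8, array([ 588.9, -112.6]), np.float64(48.3))
tilt [ 0.02587699 -0.01781321  0.04818275]
scene [  0  25  47  86 315  37  19  16  38  37  44 107   0] z [169 108  65 220 193  16   0]
90 (399, array([ 591.5, -115.4]), array([23.2, 53.3]), 3.0, array([ 592.3, -116.7]), np.float64(47.8))
130 (449, array([ 585.4, -113.9]), array([35.2, 57. ]), 2.8, array([ 591.2, -115.3]), np.float64(47.8))
150 (461, array([ 584.7, -114.1]), array([35.9, 57.3]), 5.0, array([ 590.9, -115.5]), np.float64(47.8))
tilt [-0.06426416  0.01874627  0.04692281]
```

View pics/c4.png

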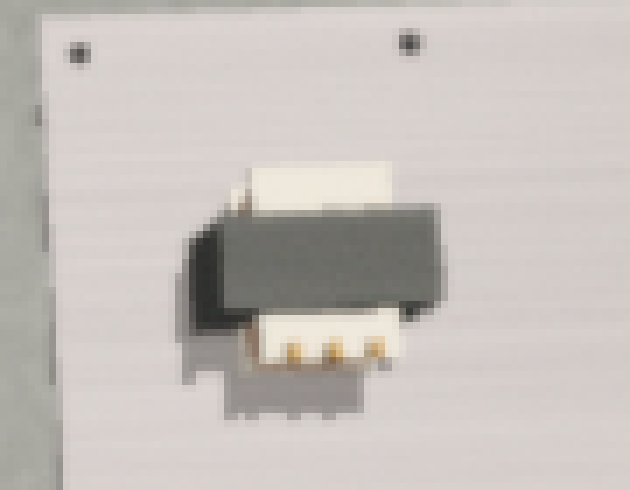

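```bash
python3 - <<'E'
from act import *
from meas import *
d=optics.get_image("top");T=d["camera_from_world"];Ti=np.linalg.inv(T)
mx=d["pixels"].max(-1).astype(int);W=world(d)
m=(mx>92)&(mx<128)&(np.hypot(W[...,0]-.591,W[...,1]+.1115)<.045)&(W[...,2]>.042)
v,u=np.nonzero(m);ray=np.c_[(u-d["cx"])/d["fx"],(v-d["cy"])/d["fy"],np.ones(len(u))]@Ti[:3,:3].T
P=Ti[:3,3]+ray*((.048-Ti[2,3])/ray[:,2])[:,None]
print(len(u),P[:,:2].mean(0)*1000,cv2.minAreaRect((P[:,:2]*1000).astype(np.float32)))
c=np.cov((P[:,:2]-P[:,:2].mean(0)).T);w,E=np.linalg.eigh(c);print(np.degrees(np.arctan2(-E[0,1],E[1,1])),np.sqrt(12*w))
E
```

```text
399 [ 588.96301678 -112.64052913] ((589.4530029296875, -112.76969146728516), (24.073781967163086, 51.83734893798828), 3.8032708168029785)
2.482441625761754 [0.02247684 0.05206816]
```

The core is about 2 mm short of the 9 cm and about 1 mm off centre. I'll nudge it now, before the capacitor goes down.

```bash
python3 - <<'E'
from act import *
from meas import *
q=rot(93.5)
r.move_to([.5903,-.112,.13],q); r.move_linear([.5903,-.112,.0335],vel=.12); r.set_gripper(0.,60)
r.move_linear([.5903,-.112,.0365],vel=.05); r.move_linear([.5920,-.1109,.0365],vel=.02); r.move_linear([.5920,-.1109,.0333],vel=.03)
r.sleep(.2); r.set_gripper(1.0); r.move_linear([.5920,-.1109,.16],vel=.2)
pick((.6365,.2494),30,.034,30)
d=optics.get_image("top");T=d["camera_from_world"];Ti=np.linalg.inv(T)
mx=d["pixels"].max(-1).astype(int);W=world(d)
m=(mx>92)&(mx<128)&(np.hypot(W[...,0]-.591,W[...,1]+.1115)<.045)&(W[...,2]>.042)
P=W[m];print(len(P),P.mean(0)*1000,cv2.minAreaRect((P[:,:2]*1000).astype(np.float32)),r.current_tool_pos(),r.current_opening())
E
```

```text
grip 0.4005041827906546 29.797587990760803 0.022
lifted 0.40082532437688273 29.930554926395416 37.0167
399 [ 590.66924074 -111.63928378   48.41491697] ((590.7592163085938, -111.70323944091797), (23.576478958129883, 52.157833099365234), 1.2956503629684448) [0.63594739 0.24922052 0.15865575] 0.40252995349261683
```

The transformer is now within 0.5 mm of target. Placing the capacitor.

```bash
python3 - <<'E'
from act import *
from meas import *
place((.5507,-.1945),3.5,.0355,hover=.17)
r.move_to([.40,.25,.3],rot(30)); r.sleep(.5)
d=optics.get_image("top");W=world(d)
print("cap",rect(W,(.551,-.194),.04,.046,.07)); print("fan",rect(W,(.511,-.277),.05,.062,.09))
s=optics.get_image("scene");S=world(s);print("cap sc",rect(S,(.551,-.194),.04,.046,.07))
print("small",rect(W,(.622,.064),.03,.02,.04),rect(S,(.622,.064),.03,.02,.04),r.current_t())
a=d["pixels"][130:350,110:560,::-1]
cv2.imwrite("pics/c5.png",cv2.resize(a,None,fx=1.7,fy=1.7)); cv2.imwrite("pics/s5.png",s["pixels"][:,:,::-1])
E
```

```text
force [-1.04248511  0.49856914  2.32987565]
t 41.7
cap (355, array([ 551.4, -192.3]), array([33.7, 33.3]), 42.5, array([ 551. , -191.9]), np.float64(53.6))
fan (849, array([ 512.6, -276.1]), array([49.9, 52.6]), 3.8, array([ 512.2, -275.6]), np.float64(69.2))
cap sc (413, array([ 552.2, -194.1]), array([33.8, 35.4]), 56.2, array([ 553.8, -195.6]), np.float64(53.0))
small (126, array([622.5,  63.8]), array([21.6, 19.2]), 2.1, array([622.4,  63.6]), np.float64(28.7)) (132, array([623.7,  61.7]), array([21.4, 22.1]), 34.7, array([624.4,  60.1]), np.float64(27.5)) 44.075
```

View pics/c5.png

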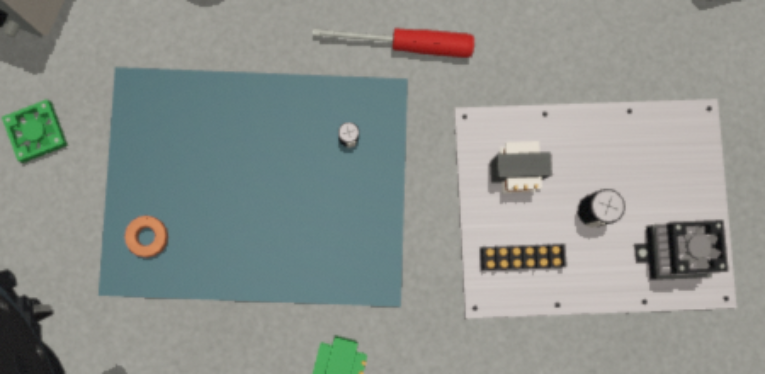

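View pics/s5.png

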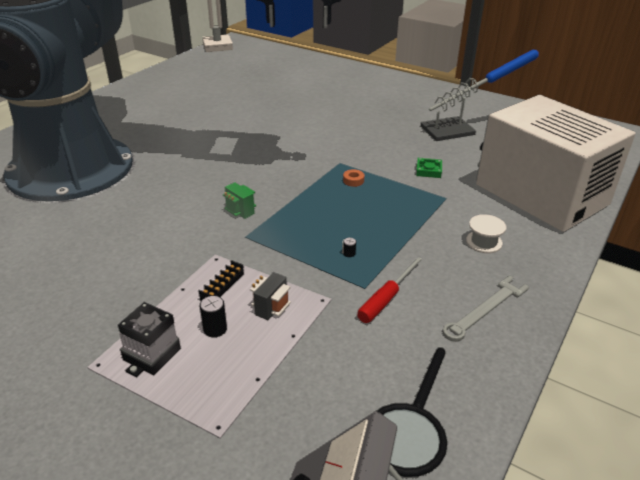

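Everything is in place. In the top crop, the fan stack is at (693,248), the capacitor at (607,207) and the transformer at (523,166), and the other parts look undisturbed. The capacitor is within about 2 mm of the midpoint.

```bash
python3 -c "
from cell import r
print(r.hand_in())"
```

```text
the job is handed in; nothing more can be done
None
```

I handed the job in at about 44 s of the 102 s allowed: by the cameras the heatsink, fan, transformer and large capacitor are each within about 2 mm of their targets, and everything is released; the small capacitor measured unmoved, and the choke and screwdriver look undisturbed.

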